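# Set the flywheel on the balancing stand

### The job

Lift the flywheel, on its arbor, out of the wooden cradle and lay it gently across the two V-forks of the balancing stand for balancing: both shaft ends lying down in the Vs, the wheel about midway between the forks, and the side with the big hexagon nut towards the brass pointer. Do not bang it down or drop it, and leave the steel collar, oil bottle, screwdriver and stepped pulley nearby where they are.

Things in the scene. Friction and masses are not known exactly. Their poses are not given: they have to be found in the camera images.
- flywheel: aluminium disc, 100 mm diameter, 20 mm thick, on a steel shaft 14 mm thick, 150 mm long; 0.65 kg. Origin at the disc's centre; y along the shaft (level; 75 mm each way). On the +y face a dark hexagon nut 40 mm across, 18 mm thick; on the -y face only a steel flange 26 mm across, 3 mm thick. Its turn about the shaft does not matter. The rim stands free above: pinch it across the two faces.
- nut (a point): centre of the hexagon nut, on the shaft axis 19 mm from the disc's centre on the +y side
- cradle: dark wooden cradle holding the flywheel at the start, fixed: base 100 x 130 x 12 mm and two cheeks 14 mm thick at y = -48 and +48 mm, 73 mm high, with square notches 18 mm wide; shaft axis 68 mm above the bench. Origin under its centre on the bench; y along the shaft.
- stand: balancing stand, fixed: grey base (130 mm in x, y -83 to +128 mm, 15 mm thick), two narrow steel forks at y = -48 and +48 mm, each 10 mm thick; their tops are 90-degree Vs, 37 mm wide at the mouth, bottom 115 mm and tips 134 mm above the bench. Brass pointer post at y = +117 mm, 129 mm high. Origin on the bench midway between the forks; y runs from fork to fork, +y to the pointer.
- stand_seat (a point): where the disc's centre lies when the shaft rests in both Vs, midway between the forks: 125 mm above the bench; same axes as the stand
- pointer_tip (a point): tip of the brass pointer, on the line of the resting shaft, 98 mm from the seat point on the stand's +y side
- collar: plain steel ring, 40 mm across, 18 mm high, flat on the bench beside the cradle; leave alone
- oil_bottle: small white oil bottle, 40 mm across, 85 mm high, standing beside the balancing stand; leave alone
- screwdriver: screwdriver 190 mm long lying on the bench between cradle and stand, along its own x; leave alone
- pulley: dark stepped cone pulley, 80 mm across, 45 mm high, flat on the bench; leave alone
There are look-alikes about, which are no part of the job. What is shaped like the stand but purple is not meant.

How it is judged:
At the end, for the whole second after the job is handed in: The flywheel lies still and released in both Vs: centre within 6 mm across, 5 mm in height and 14 mm along the shaft of the seat point, shaft within 0.08 rad of the fork line, nut on the pointer's side (nut centre under 98 mm from the pointer tip), slower than 20 mm/s and 0.3 rad/s (x of flywheel in the frame of stand_seat between -0.006 and 0.006 m and y of flywheel in the frame of stand_seat between -0.014 and 0.014 m and z of flywheel in the frame of stand_seat between -0.005 and 0.005 m and angle between the y axis of flywheel and the y axis of stand, either way round below 0.08 rad and distance between nut and pointer_tip below 0.098 m and linear speed of flywheel below 0.02 m/s and angular speed of flywheel below 0.3 rad/s); the robot touches nothing.
It fails at once if the flywheel is dropped or banged onto the stand: let go and falling more than 10 mm above its seat, or arriving there faster than 0.45 m/s (horizontal distance between flywheel and stand_seat below 0.04 m and z of flywheel in the frame of stand_seat above -0.01 m and ((z of flywheel in the frame of stand_seat below 0.012 m and linear speed of flywheel above 0.45 m/s) or (z of flywheel in the frame of stand_seat above 0.01 m and linear speed of flywheel above 0.1 m/s and contact force between the fingers and flywheel below 0.2 N))).
It fails at once if the flywheel is pressed on the stand with over 80 N (contact force between flywheel and stand above 80 N).
It fails at once if another thing on the bench (collar, oil bottle, screwdriver or pulley) is moved more than 40 mm (distance of any of collar, oil_bottle, screwdriver, pulley from where it was at the start of the episode above 0.04 m).
It also fails if it takes over 38 s, if anything falls off the work surface, if the arm or the gripper's body presses on something with over 40 N, if the wrist force passes 120 N, or if a joint passes its speed limit or range.

### The arm

A 6-joint arm with a two-finger parallel gripper is mounted at the origin on the work surface. World frame = base frame: x ahead of the robot, y to its left, z up, the work surface at z = 0. Lengths are in m, angles in rad, forces in N, time in s.
With the tool pointing down it reaches from about 0.35 to 0.775 m from the base axis. Payload 5.5 kg.
Tool frame: the origin (TCP) lies on the mounting face of the last link; the fingertips stand 173 mm ahead of it and the grasp point (between the pads) lies 155 mm ahead of it; z points along the fingers, x is the direction in which the jaws open and shut, and the axes are right-handed (so a half turn about z gives the same grasp; the last joint's range is limited). The gripper opens to 85 mm and grips with 20 to 120 N. Pads are 22 mm wide; open, the fingers measure 114 mm over their backs; the gripper's body (76 mm by 85 mm) begins 54 mm behind the grasp point. The pads swing forward as they close: fully open they stand 13 mm farther back than shut.
Start: joints at [1.197, 0.313, 0.046, 1.304, 0, 1.431], TCP at [0.133, 0.559, 0.405] pointing down, gripper open.
Joint ranges: [-2.76, 2.76], [-0.86, 1.69], [-1.03, 1.26], [-2.2, 2.34], [-1.47, 1.5], [-3.14, 3.14]. Speed limits (rad/s): [2.57, 2.57, 3.14, 3.14, 3.14, 3.14].

### API

Orientations are given as [roll, pitch, yaw] about the fixed x, y, z axes, in that order (R = Rz(yaw) Ry(pitch) Rx(roll)).
In Python, from workcell import ctrl, vision gives the robot as it stands.
- The arm moves only by the tool move_arm, never from a script. Its arguments are lists of equal length, an entry for each row: "xyz": the shift along the tool's x, y, z in m, a list of three; "delta_rot": the turn, a rotation vector about the tool's x, y, z in degrees, a list of three. In form: {"xyz": [[tx, ty, tz], ...], "delta_rot": [[rx, ry, rz], ...]}. A call has 1 to 5 rows; each row is the pose to reach, as a shift and turn from the pose commanded when the call began, along the tool's axes at that moment; what a row does not reach only later rows make up. A row lasts 1/8 s, in which the tool goes at most 62.5 mm and 10.7 degrees, less where a joint would pass 70% of its speed; a pose out of reach is approached as far as the arm can. A call with a gripper value outside its range is refused whole. "fingers" is the closure, from 0 (fully open) to 1 (shut), set as the call begins (left out, the last holds). The fingers move at their own pace and stop on an object; "newtons" is the grip in N (left out, the last holds). Time passes only in rows, so rows that repeat a pose let the fingers close. It gives the time, the measured TCP pose, the force and the opening at its end, in the units of the state.
- ctrl.get_obs(): the state, without advancing time (a new reading comes with each control period).
- vision.camera(name): name is "scene" or "top" or "wrist"; returns a dict with "frame" (480x640x3 uint8, red, green, blue), "fx", "fy", "cx", "cy" (pixels), "camera_from_world" (4x4, takes a point from world to camera coordinates). Camera axes: x right, y down, z forward; pixel columns grow to the right and rows downward; lengths in m; the calibration is good to about 2 mm. A picture is of the moment at which its call begins. There is no depth.
- ctrl.job_done(): hands the job in, once; it reports no verdict.
The state is a dict: "time_s": time; "joint_pos": joint angles; "qd": joint speeds; "tau": joint torques, N m; "eef_pos": TCP position; "tcp_rot": TCP orientation; "force": force on the tool from outside, world axes, zero at the start; "moment": the same for the moment, N m; "gripper_width": finger opening in m.
Only numpy, scipy, OpenCV 4.12 (cv2) and the standard library are available. Lean on these libraries where they do the work, as an engineer would, in place of code of your own. Each camera call takes 0.05 s, during which the arm holds its last target. There are 200 camera calls.

## Working session

There is one attempt and no reset: what is moved stays moved. The work goes in short steps, Python scripts to look and compute and a tool call to move; the robot and the scene stay as the last step left them, time stands still between calls to the robot, and variables do not carry over. Pictures are saved under pics/ and viewed, about 8 in all and at most 12, crops included, and the job is handed in when it is done.

Besides the shell and the picture viewer there is one more tool, called after ">>>" as name(argument=value, ...) on one line, values as JSON. move_arm: Moves the arm, as the interface text tells. Its arguments: {"type":"object","properties":{"xyz":{"type":"array","items":{"type":"array","items":{"type":"number"}}},"delta_rot":{"type":"array","items":{"type":"array","items":{"type":"number"}}},"fingers":{"type":"number"},"newtons":{"type":"number"}},"required":["xyz","delta_rot"]}

```bash
mkdir -p pics; cat > h.py <<'E'
import numpy as np, cv2
from workcell import ctrl, vision
def cap(n,fn):
    c=vision.camera(n); cv2.imwrite('pics/'+fn+'.png',c['frame'][:,:,::-1]); 
    np.savez('pics/'+fn+'.npz',T=c['camera_from_world'],k=[c['fx'],c['fy'],c['cx'],c['cy']]); return c
def load(fn):
    d=np.load('pics/'+fn+'.npz'); return cv2.imread('pics/'+fn+'.png'),d['T'],d['k']
def ray(fn,u,v):
    _,T,k=load(fn); R=T[:3,:3]; o=-R.T@T[:3,3]; d=R.T@np.array([(u-k[2])/k[0],(v-k[3])/k[1],1]); return o,d
def onz(fn,u,v,z):
    o,d=ray(fn,u,v); return o+d*(z-o[2])/d[2]
def px(fn,p):
    _,T,k=load(fn); q=T[:3,:3]@np.array(p)+T[:3,3]; return q[0]/q[2]*k[0]+k[2],q[1]/q[2]*k[1]+k[3]
E
python3 - <<'E'
from h import *
cap('top','top0');cap('scene','sc0')
o=ctrl.get_obs();print(o)
for f in('top0','sc0'):print(load(f)[1].round(3),load(f)[2])
E
```

```text
{'time_s': 0.1, 'joint_pos': array([1.19740583e+00, 3.13901179e-01, 4.50871589e-02, 1.30355243e+00,
       2.07981859e-05, 1.43117030e+00]), 'qd': array([-3.59253781e-04, -2.26555509e-03,  1.99665691e-03,  7.37442877e-05,
        1.28270896e-03, -1.15158523e-03]), 'tau': array([ 1.92934822e-03, -4.81727314e+01,  2.99242580e+01,  1.27888739e-02,
       -1.47670089e-04, -8.74987421e-06]), 'eef_pos': array([0.13315356, 0.55919871, 0.4039093 ]), 'tcp_rot': array([-3.14135354e+00,  1.55194450e-03,  1.33703202e+00]), 'force': array([-0.23965777,  0.52794025, -0.29340602]), 'moment': array([-0.00249442,  0.00739278, -0.00918163]), 'gripper_width': 0.08496786543500841}
[[ 0.027 -1.     0.012 -0.005]
 [-0.986 -0.029 -0.167  0.509]
 [ 0.167 -0.008 -0.986  1.378]
 [ 0.     0.     0.     1.   ]] [593.3945769  593.3945769  317.5669919  246.86360766]
[[ 0.286  0.958 -0.004 -0.144]
 [ 0.79  -0.238 -0.565 -0.317]
 [-0.543  0.159 -0.825  1.372]
 [ 0.     0.     0.     1.   ]] [489.99775892 489.99775892 314.04661974 243.31547229]
```

View pics/top0.png

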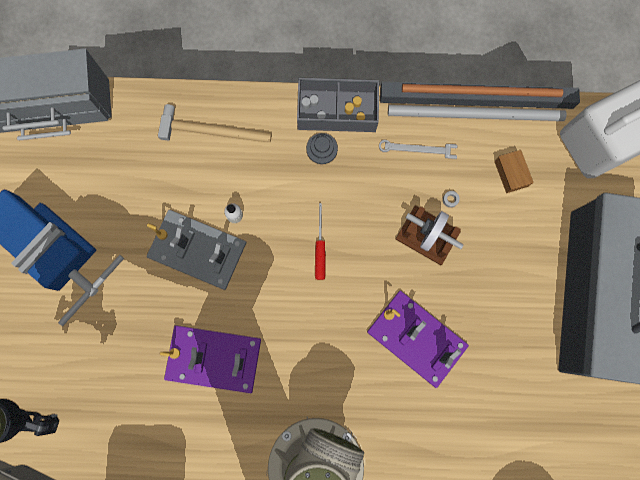

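View pics/sc0.png

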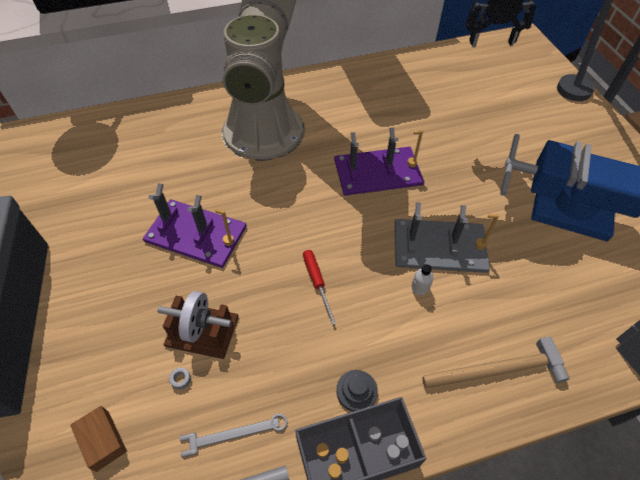

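Top view: the grey stand is at about (197,248), with its pointer at the left end (155,230). The cradle with the flywheel is at (430,235), the screwdriver at (320,240), the bottle at (233,213), the collar at (451,198) and the pulley at (321,148). Next I'll zoom in on both.

```bash
python3 - <<'E'
from h import *
t=load('top0')[0];s=load('sc0')[0]
r=lambda im,x,y,w,h:cv2.resize(im[y:y+h,x:x+w],(400,300),interpolation=cv2.INTER_CUBIC)
cv2.imwrite('pics/crops.png',np.vstack([np.hstack([r(t,385,185,100,75+5)[:300],r(t,140,190,120,90+10)]),np.hstack([r(s,145,280,108,81),r(s,385,195,120,90)])]))
E
```

```text
(no output)
```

View pics/crops.png

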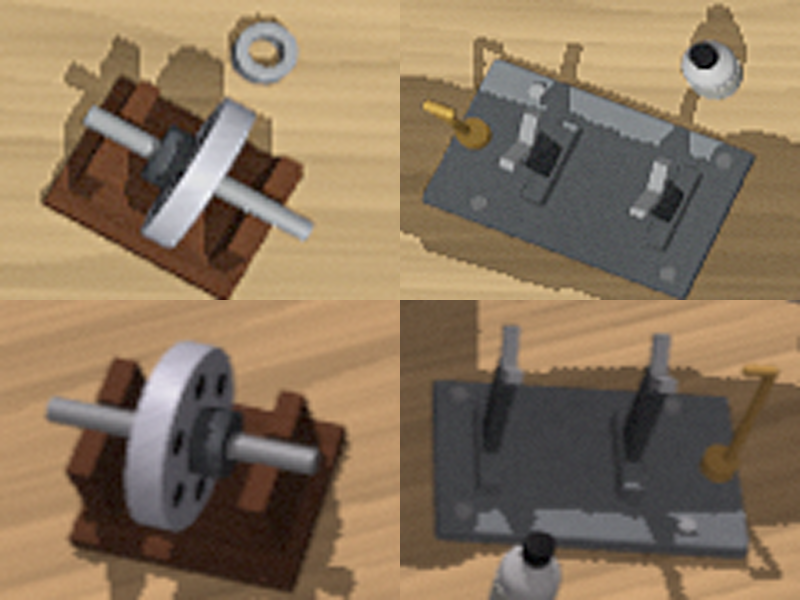

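```bash
python3 - <<'E'
from h import *
a=onz('top0',462.5,246.3,.072);b=onz('top0',408,216.5,.072)
d=b-a;print('fly',a.round(4),b.round(4),np.linalg.norm(d),((a+b)/2).round(4),'yaw of y axis',np.degrees(np.arctan2(d[1],d[0])))
# scene shaft ends
A=onz('sc0',145+48/3.7,280+(410-300)/3.7,.068);B=onz('sc0',145+318/3.7,280+(460-300)/3.7,.068);d=B-A
print('fly sc',A.round(4),B.round(4),np.linalg.norm(d),((A+B)/2).round(4),np.degrees(np.arctan2(d[1],d[0])))
c=[onz('top0',*p,.015) for p in[(168.5,210.7),(246.5,242.3),(225.5,289.7),(147.5,256.7)]]
c=np.array(c);print(c.round(4),[np.linalg.norm(c[i]-c[i-1]).round(4) for i in range(4)])
y=(c[0]+c[3]-c[1]-c[2])/2;y/=np.linalg.norm(y);m=c.mean(0);o=m-y*.0225
print('stand',o,np.degrees(np.arctan2(y[1],y[0])))
# fork centres
for s in(-.048,.048):
  p=o+y*s; p[2]=.115;u=px('top0',p);v=px('sc0',p);print('V',p,((u[0]-140)*3.333+400,(u[1]-190)*3),((v[0]-385)*3.333+400,(v[1]-195)*3.333+300))
print(np.degrees(1.337))
E
```

```text
fly [ 0.5155 -0.3311  0.072 ] [ 0.5834 -0.2026  0.072 ] 0.14534525468256718 [ 0.5495 -0.2668  0.072 ] yaw of y axis 62.167939439564776
fly sc [ 0.5191 -0.3307  0.068 ] [ 0.5903 -0.1963  0.068 ] 0.15211910122061692 [ 0.5547 -0.2635  0.068 ] 62.08974392453075
[[0.5931 0.3781 0.015 ]
 [0.5199 0.1829 0.015 ]
 [0.4027 0.2279 0.015 ]
 [0.4774 0.421  0.015 ]] [np.float64(0.1234), np.float64(0.2085), np.float64(0.1256), np.float64(0.207)]
stand [0.49027778 0.28145922 0.015     ] 69.14687155339578
V [0.47319105 0.23660341 0.115     ] (np.float64(656.9762069092469), np.float64(192.78295384413946)) (np.float64(499.25389867562274), np.float64(361.1728581464536))
V [0.50736452 0.32631503 0.115     ] (np.float64(527.9181899434461), np.float64(144.7339079521987)) (np.float64(648.9953451664653), np.float64(369.51738745597186))
76.60445720899106
```

>>> move_arm(xyz=[[-0.025, 0.055, 0], [-0.05, 0.11, 0], [-0.075, 0.165, 0], [-0.1, 0.22, 0], [-0.125, 0.275, 0]], delta_rot=[[0, 0, 0], [0, 0, 0], [0, 0, 0], [0, 0, 0], [0, 0, 0]])

```text
time_s: 0.72
eef_pos: [0.373, 0.3726, 0.4044]
tcp_rot: [-3.141, 0.0, 1.337]
force: [0.9, -0.1, -0.0]
gripper_width: 0.0855
```

>>> move_arm(xyz=[[-0.023, 0.052, 0], [-0.046, 0.105, 0], [-0.063, 0.137, 0], [-0.063, 0.137, 0], [-0.063, 0.137, 0]], delta_rot=[[0, 0, 2.5], [0, 0, 5], [0, 0, 7.5], [0, 0, 7.5], [0, 0, 7.5]])

```text
time_s: 1.35
eef_pos: [0.4901, 0.2811, 0.4042]
tcp_rot: [-3.14, 0.001, 1.206]
force: [0.1, -0.1, 0.2]
gripper_width: 0.0852
```

```bash
python3 - <<'E'
from h import *
cap('wrist','w1');o=ctrl.get_obs();print(o['time_s'],o['eef_pos'],np.degrees(o['tcp_rot']),o['qd'].round(3));print(load('w1')[1].round(3),load('w1')[2])
E
```

```text
1.4 [0.48973368 0.28151337 0.40443149] [-1.79945958e+02  2.01467019e-02  6.91660544e+01] [ 0.015 -0.007 -0.001  0.001 -0.001  0.001]
[[ 0.357  0.934 -0.001 -0.436]
 [ 0.887 -0.339  0.313 -0.378]
 [ 0.293 -0.113 -0.95   0.269]
 [ 0.     0.     0.     1.   ]] [330.84639194 330.84639194 319.41100838 237.39222105]
```

View pics/w1.png

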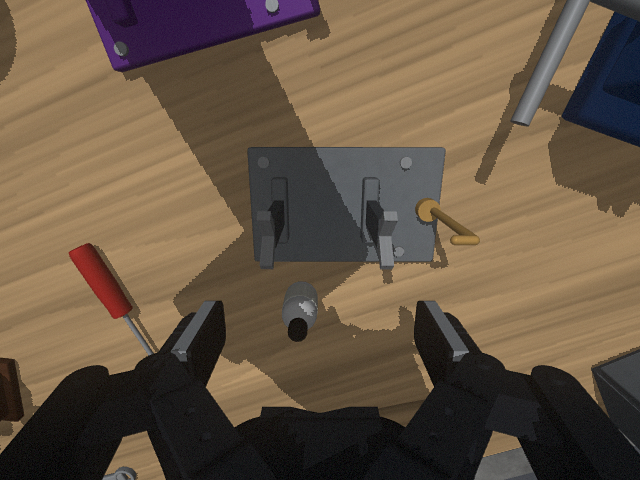

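The grey stand fills the middle of the wrist view. Its base corners are at about (249,148), (444,148), (434,262) and (254,261). The pointer tip is near (454,240), and the fork arm tips are near (267,265) and (386,266).

```bash
python3 - <<'E'
from h import *
im=load('w1')[0]
c=np.array([onz('w1',*p,.015) for p in[(444,148),(249,148),(254,261),(434,262)]])
print(c.round(4),[np.linalg.norm(c[i]-c[i-1]).round(4) for i in range(4)])
y=(c[0]+c[3]-c[1]-c[2])/2;y/=np.linalg.norm(y);m=c.mean(0);o=m-y*.0225
print('stand',o,np.degrees(np.arctan2(y[1],y[0])))
t=onz('w1',454,240,.125);o2=t-y*.098;print('from ptr tip',t,o2)
x=np.cross(y,[0,0,1]);L=[]
crop=im[170:290,235:485]
big=cv2.resize(crop,(800,384),interpolation=cv2.INTER_CUBIC)
for s in(-1,1):
  for (xx,z) in((0,.115),(.0185,.134),(-.0185,.134)):
    p=o+y*.048*s+x*xx;p[2]=z;u=px('w1',p);cv2.circle(big,(int((u[0]-235)*3.2),int((u[1]-170)*3.2)),4,(0,255,255) if xx==0 else (0,0,255),-1)
p=o+y*.098;p[2]=.125;u=px('w1',p);cv2.circle(big,(int((u[0]-235)*3.2),int((u[1]-170)*3.2)),4,(255,0,255),-1)
cv2.imwrite('pics/w1c.png',big)
E
```

```text
[[0.4776 0.4243 0.015 ]
 [0.4048 0.2335 0.015 ]
 [0.5231 0.1854 0.015 ]
 [0.5993 0.3816 0.015 ]] [np.float64(0.1289), np.float64(0.2042), np.float64(0.1277), np.float64(0.2104)]
stand [0.49311487 0.28517569 0.015     ] 68.93362972897864
from ptr tip [0.52939577 0.37913745 0.125     ] [0.49416975 0.28768731 0.125     ]
```

View pics/w1c.png

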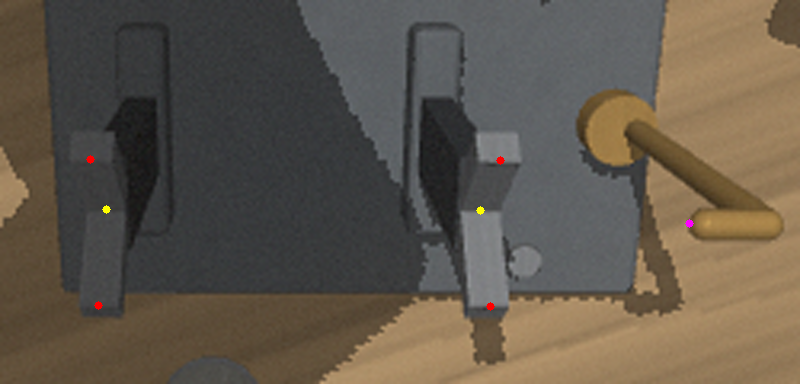

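The projected V corners and pointer tip fall on the image features, so the seat is at about (0.493, 0.285) with yaw 69.0°. Now I'll move over to the flywheel.

>>> move_arm(xyz=[[-0.053, 0.027, 0], [-0.106, 0.054, 0], [-0.159, 0.081, 0], [-0.212, 0.108, 0], [-0.265, 0.135, 0]], delta_rot=[[0, 0, 0], [0, 0, 0], [0, 0, 0], [0, 0, 0], [0, 0, 0]])

```text
time_s: 2.02
eef_pos: [0.5215, -0.0149, 0.4051]
tcp_rot: [3.141, -0.0, 1.209]
force: [-0.2, -0.1, 0.3]
gripper_width: 0.0855
```

>>> move_arm(xyz=[[-0.053, 0.027, 0], [-0.106, 0.054, 0], [-0.159, 0.081, 0], [-0.212, 0.108, 0], [-0.223, 0.118, 0]], delta_rot=[[0, 0, 1.5], [0, 0, 3], [0, 0, 4.5], [0, 0, 6], [0, 0, 7]])

```text
time_s: 2.65
eef_pos: [0.5529, -0.267, 0.4043]
tcp_rot: [3.142, 0.0, 1.081]
force: [-0.3, 0.3, -0.6]
gripper_width: 0.0855
```

>>> move_arm(xyz=[[0, 0, 0], [0, 0, 0]], delta_rot=[[0, 0, 0], [0, 0, 0]])

```text
time_s: 2.9
eef_pos: [0.5529, -0.263, 0.4048]
tcp_rot: [-3.141, -0.001, 1.087]
force: [-0.0, -0.2, 0.2]
gripper_width: 0.0855
```

```bash
python3 - <<'E'
from h import *
cap('wrist','w2');o=ctrl.get_obs();print(o['time_s'],o['eef_pos'],np.degrees(o['tcp_rot']),o['qd'].round(3))
a=np.radians(62);y=np.array([np.cos(a),np.sin(a),0]);c=np.array([.552,-.265,.068])
im=load('w2')[0]
for p in(c+y*.075,c-y*.075,c+y*.01+[0,0,.05],c-y*.01+[0,0,.05]):
  u=px('w2',p);print(u);cv2.circle(im,(int(u[0]),int(u[1])),2,(0,0,255),-1)
cv2.imwrite('pics/w2m.png',im)
E
```

```text
2.95 [ 0.55285003 -0.26297848  0.40492719] [-1.79973798e+02 -2.41776288e-02  6.22634034e+01] [-0.    -0.004  0.002 -0.002 -0.002  0.001]
(np.float64(396.5276531134066), np.float64(219.110901074309))
(np.float64(239.65976684549992), np.float64(218.4795517587929))
(np.float64(330.1994840818112), np.float64(234.87807043728034))
(np.float64(305.5911654254339), np.float64(234.78067860248774))
```

View pics/w2m.png

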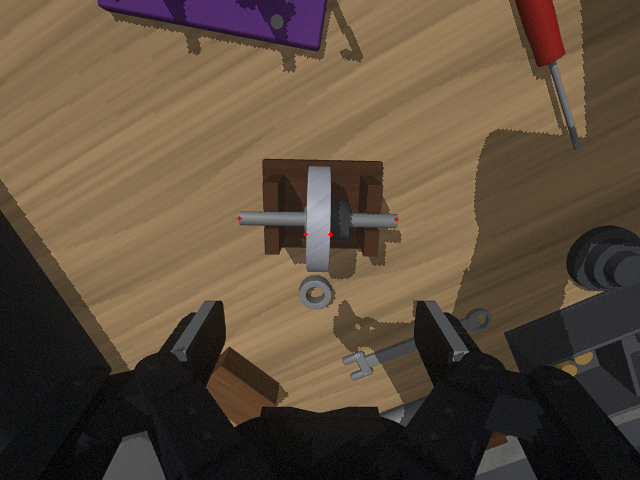

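The projected shaft ends and rim edges match the picture: shaft ends at (240,218) and (397,219), rim from 306 to 331, nut on the +y side. Next I'll descend and grip.

>>> move_arm(xyz=[[-0.002, 0, 0.04], [-0.002, 0, 0.08], [-0.002, 0, 0.115], [-0.002, 0, 0.135], [-0.002, 0, 0.135]], delta_rot=[[0, 0, 0], [0, 0, 0], [0, 0, 0], [0, 0, 0], [0, 0, 0]])

```text
time_s: 3.58
eef_pos: [0.5512, -0.2648, 0.2683]
tcp_rot: [-3.138, -0.001, 1.086]
force: [0.1, 0.2, -0.2]
gripper_width: 0.0851
```

>>> move_arm(xyz=[[0, 0, 0], [0, 0, 0], [0, 0, 0], [0, 0, 0], [0, 0, 0]], delta_rot=[[0, 0, 0], [0, 0, 0], [0, 0, 0], [0, 0, 0], [0, 0, 0]], fingers=1, newtons=80)

```text
time_s: 4.2
eef_pos: [0.5523, -0.267, 0.2708]
tcp_rot: [3.139, -0.001, 1.084]
force: [-0.3, 1.9, 6.6]
gripper_width: 0.0179
```

>>> move_arm(xyz=[[0, 0, 0], [0, 0, 0], [0, 0, 0], [0, 0, 0], [0, 0, 0]], delta_rot=[[0, 0, 0], [0, 0, 0], [0, 0, 0], [0, 0, 0], [0, 0, 0]])

```text
time_s: 4.82
eef_pos: [0.5523, -0.267, 0.2708]
tcp_rot: [3.139, -0.001, 1.084]
force: [0.8, 0.4, 5.5]
gripper_width: 0.0182
```

>>> move_arm(xyz=[[0, 0, -0.005], [0, 0, -0.015], [0, 0, -0.03], [0, 0, -0.03], [0, 0, -0.03]], delta_rot=[[0, 0, 0], [0, 0, 0], [0, 0, 0], [0, 0, 0], [0, 0, 0]])

```text
time_s: 5.45
eef_pos: [0.5518, -0.2668, 0.2997]
tcp_rot: [-3.142, -0.0, 1.084]
force: [-0.3, -0.2, -5.8]
gripper_width: 0.0183
```

```bash
python3 - <<'E'
from h import *
cap('wrist','w3');o=ctrl.get_obs();print(o['time_s'],o['eef_pos'],np.degrees(o['tcp_rot']),o['force'],o['moment'],o['gripper_width'])
E
```

```text
5.5 [ 0.55166516 -0.266745    0.29935604] [-1.79961107e+02 -7.22882946e-03  6.21055621e+01] [-0.80776641  0.29898462 -6.59502801] [-0.02711235  0.02607283 -0.04079476] 0.018210382277924
```

View pics/w3.png

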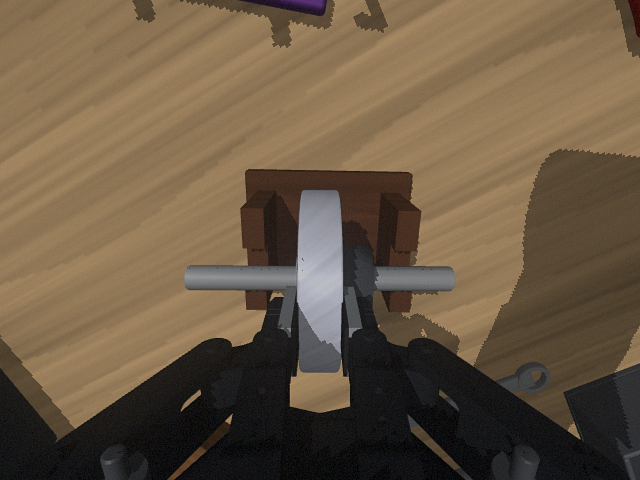

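The flywheel is gripped and clear: the full weight of about 6.5 N is in the hand. It is level, with shaft ends at about (186,277) and (455,278) and the nut on the +y side. Now the offset of its centre in the tool frame.

```bash
python3 - <<'E'
from h import *
im,T,k=load('w3')
for z in(.092,.097,.102):
  a=onz('w3',186,277,z);b=onz('w3',455,278,z);print(z,np.linalg.norm(b-a),((a+b)/2).round(4),np.degrees(np.arctan2(*(b-a)[1::-1])))
g=cv2.cvtColor(im,cv2.COLOR_BGR2GRAY).astype(int)
print('rows @u=220',g[258:298,220]);print('u=430',g[258:298,430]);print('ends',g[277,176:196],g[277,445:465]);print('rim',g[240,290:350])
E
```

```text
0.092 0.15779949150989822 [ 0.5526 -0.2677  0.092 ] 61.863374126812964
0.097 0.15333706251601528 [ 0.5505 -0.2666  0.097 ] 61.863374126812964
0.102 0.14887463352213234 [ 0.5484 -0.2655  0.102 ] 61.863374126812964
rows @u=220 [124 120 120 118 117 121 118  81  86  99 107 110 117 118 122 127 131 141
 141 145 142 136 133 129 121 119 115 109  99  93  85  65 111 129 127 127
 129 130 128 129]
u=430 [134 131 131 124 132 135 139 138  85  74  84  91 100 111 113 116 117 122
 119 127 125 127 125 127 125 122 117 110 109 108  93  81  68  74  72  75
 121 120 117 114]
ends [122 124 125 124 121 121 121 120 124 145 143 144 141 147 142 146 146 145
 145 145] [123 125 126 127 124 127 126 123 127 123 122 124 122 122 127 125 127 125
 124 123]
rim [ 38  39  40  39  41  37  34  56 146 167 166 162 161 161 163 161 160 162
 162 158 159 158 160 160 162 163 162 158 158 157 158 159 159 161 158 161
 160 159 159 161 160 158 159 159 160 157 160 157 161 160 157 153  83  32
  37  43  39  35  41  37]
```

>>> move_arm(xyz=[[0, 0, -0.02], [0, 0, -0.06], [0, 0, -0.1], [0, 0, -0.13], [0, 0, -0.14]], delta_rot=[[0, 0, 0], [0, 0, 0], [0, 0, 0], [0, 0, 0], [0, 0, 0]])

```text
time_s: 6.12
eef_pos: [0.5521, -0.267, 0.4414]
tcp_rot: [3.139, 0.0, 1.084]
force: [-0.1, -0.2, -5.9]
gripper_width: 0.0183
```

>>> move_arm(xyz=[[0.01, -0.007, 0], [0.035, -0.023, 0], [0.07, -0.047, 0], [0.11, -0.074, 0], [0.15, -0.1, 0]], delta_rot=[[0, 0, 0], [0, 0, 0], [0, 0, 0], [0, 0, 0], [0, 0, 0]])

```text
time_s: 6.75
eef_pos: [0.5325, -0.0854, 0.4373]
tcp_rot: [-3.138, 0.0, 1.084]
force: [0.2, 0.6, -6.0]
gripper_width: 0.0181
```

>>> move_arm(xyz=[[0.04, -0.027, 0], [0.08, -0.054, 0], [0.12, -0.08, 0], [0.16, -0.107, 0], [0.2, -0.134, 0]], delta_rot=[[0, 0, 0], [0, 0, 0], [0, 0, 0], [0, 0, 0], [0, 0, 0]])

```text
time_s: 7.38
eef_pos: [0.5073, 0.1539, 0.4375]
tcp_rot: [-3.138, 0.002, 1.084]
force: [1.2, -0.6, -6.2]
gripper_width: 0.0183
```

>>> move_arm(xyz=[[0.04, -0.027, 0], [0.075, -0.05, 0], [0.1, -0.067, 0], [0.111, -0.075, 0], [0.111, -0.075, 0]], delta_rot=[[0, 0, -2], [0, 0, -4], [0, 0, -6], [0, 0, -7], [0, 0, -7]])

```text
time_s: 8.0
eef_pos: [0.4937, 0.2857, 0.4383]
tcp_rot: [-3.14, 0.002, 1.207]
force: [0.5, -1.0, -5.5]
gripper_width: 0.0181
```

```bash
python3 - <<'E'
from h import *
cap('wrist','w4');o=ctrl.get_obs();print(o['time_s'],o['eef_pos'],np.degrees(o['tcp_rot']),o['force'],o['gripper_width'],o['qd'].round(3))
E
```

```text
8.05 [0.49399972 0.28495843 0.43866447] [-1.79934972e+02  1.03246030e-01  6.91137058e+01] [-0.42212167 -0.58110629 -5.77408166] 0.018318440527075316 [-0.025 -0.009  0.004  0.004 -0.001 -0.001]
```

View pics/w4.png

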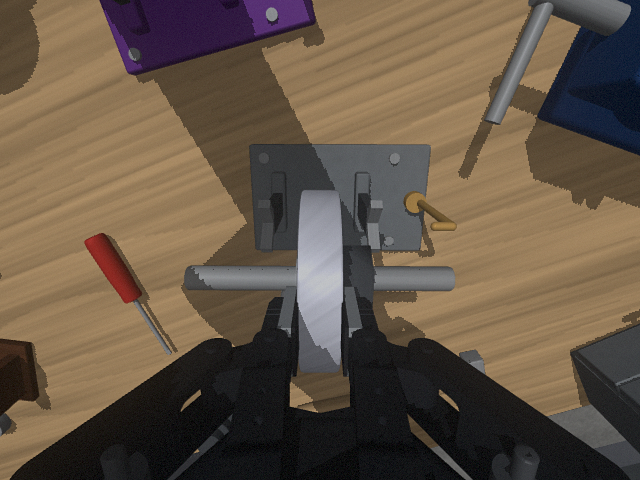

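The flywheel has not shifted in the grip (shaft ends again at (185,277) and (455,278)), and the stand sits symmetrically below it. I'll descend to just above the Vs and check.

>>> move_arm(xyz=[[0, 0, 0.02], [0, 0, 0.045], [0, 0, 0.07], [0, 0, 0.085], [0, 0, 0.093]], delta_rot=[[0, 0, 0], [0, 0, 0], [0, 0, 0], [0, 0, 0], [0, 0, 0]])

```text
time_s: 8.68
eef_pos: [0.4945, 0.2843, 0.3459]
tcp_rot: [-3.141, 0.001, 1.205]
force: [-0.3, -0.1, -5.4]
gripper_width: 0.0182
```

```bash
python3 - <<'E'
from h import *
cap('wrist','w5');o=ctrl.get_obs();print(o['time_s'],o['eef_pos'],np.degrees(o['tcp_rot']),o['force'])
cap('scene','s5');s=load('s5')[0]
cv2.imwrite('pics/v5.png',np.hstack([cv2.resize(load('w5')[0][130:390,150:490],(450,344)),cv2.resize(s[165:285,385:505],(344,344),interpolation=cv2.INTER_CUBIC)]))
E
```

```text
8.725 [0.49440044 0.2844466  0.34537747] [-1.79935786e+02  6.47261905e-02  6.90422284e+01] [ 0.0635429   0.90149594 -6.93485483]
```

View pics/v5.png

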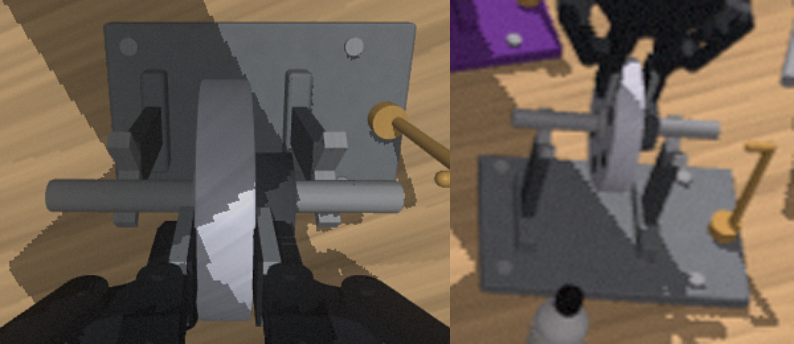

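The shaft is above both Vs, with the wheel about midway and the nut towards the pointer. Now I'll lower in small steps and watch the force.

>>> move_arm(xyz=[[0, 0, 0.003], [0, 0, 0.007], [0, 0, 0.011], [0, 0, 0.014], [0, 0, 0.015]], delta_rot=[[0, 0, 0], [0, 0, 0], [0, 0, 0], [0, 0, 0], [0, 0, 0]])

```text
time_s: 9.4
eef_pos: [0.4943, 0.2852, 0.3314]
tcp_rot: [-3.141, 0.0, 1.206]
force: [-0.3, -0.9, -5.9]
gripper_width: 0.0184
```

>>> move_arm(xyz=[[0, 0, 0.001], [0, 0, 0.0015], [0, 0, 0.002], [0, 0, 0.002]], delta_rot=[[0, 0, 0], [0, 0, 0], [0, 0, 0], [0, 0, 0]])

```text
time_s: 9.9
eef_pos: [0.4944, 0.2851, 0.3297]
tcp_rot: [3.142, -0.0, 1.206]
force: [-0.0, -0.6, -6.2]
gripper_width: 0.0184
```

>>> move_arm(xyz=[[0, 0, 0.001], [0, 0, 0.002], [0, 0, 0.002]], delta_rot=[[0, 0, 0], [0, 0, 0], [0, 0, 0]])

```text
time_s: 10.28
eef_pos: [0.4944, 0.2852, 0.328]
tcp_rot: [3.141, -0.0, 1.206]
force: [-0.8, -0.4, -2.3]
gripper_width: 0.0182
```

>>> move_arm(xyz=[[0, 0, 0.001], [0, 0, 0.001]], delta_rot=[[0, 0, 0], [0, 0, 0]])

```text
time_s: 10.52
eef_pos: [0.4943, 0.2851, 0.3278]
tcp_rot: [3.141, -0.001, 1.206]
force: [-3.5, -1.5, 5.2]
gripper_width: 0.0184
```

Contact came at the predicted height of 0.328. Now I'll release gently.

>>> move_arm(xyz=[[0, 0, 0], [0, 0, 0]], delta_rot=[[0, 0, 0], [0, 0, 0]], newtons=20)

```text
time_s: 10.78
eef_pos: [0.4943, 0.2852, 0.3279]
tcp_rot: [3.141, -0.001, 1.206]
force: [-3.8, -1.4, 6.6]
gripper_width: 0.0185
```

>>> move_arm(xyz=[[0, 0, 0], [0, 0, 0], [0, 0, 0], [0, 0, 0], [0, 0, 0]], delta_rot=[[0, 0, 0], [0, 0, 0], [0, 0, 0], [0, 0, 0], [0, 0, 0]], fingers=0.4)

```text
time_s: 11.4
eef_pos: [0.4945, 0.2851, 0.3266]
tcp_rot: [-3.142, -0.0, 1.206]
force: [0.4, 0.1, 0.4]
gripper_width: 0.0516
```

```bash
python3 - <<'E'
from h import *
cap('wrist','w6');o=ctrl.get_obs();print(o['time_s'],o['eef_pos'],o['force'],o['gripper_width'])
cap('scene','s6');s=load('s6')[0]
cv2.imwrite('pics/v6.png',np.hstack([cv2.resize(load('w6')[0][130:390,150:490],(450,344)),cv2.resize(s[165:285,385:505],(344,344),interpolation=cv2.INTER_CUBIC)]))
E
```

```text
11.45 [0.49447698 0.28514419 0.32661753] [-0.59874203 -0.1703372   0.37276442] 0.051651739010436765
```

View pics/v6.png

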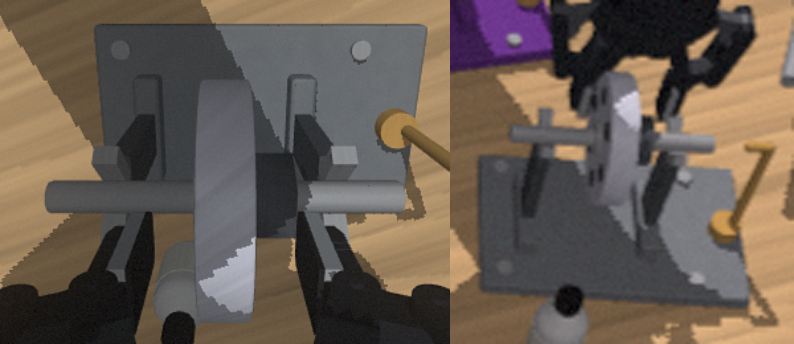

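The flywheel rests in both Vs and the fingers are clear of it. I'll back off upwards and verify.

>>> move_arm(xyz=[[0, 0, -0.01], [0, 0, -0.03], [0, 0, -0.06], [0, 0, -0.09], [0, 0, -0.12]], delta_rot=[[0, 0, 0], [0, 0, 0], [0, 0, 0], [0, 0, 0], [0, 0, 0]])

```text
time_s: 12.12
eef_pos: [0.4943, 0.2851, 0.4486]
tcp_rot: [3.141, -0.001, 1.206]
force: [0.5, 0.9, 0.2]
gripper_width: 0.0512
```

>>> move_arm(xyz=[[0, 0, 0], [0, 0, 0], [0, 0, 0], [0, 0, 0]], delta_rot=[[0, 0, 0], [0, 0, 0], [0, 0, 0], [0, 0, 0]])

```text
time_s: 12.62
eef_pos: [0.4943, 0.2851, 0.4457]
tcp_rot: [-3.14, 0.001, 1.206]
force: [-0.1, 0.5, 0.2]
gripper_width: 0.0511
```

```bash
python3 - <<'E'
from h import *
cap('wrist','w7');o=ctrl.get_obs();print(o['time_s'],o['eef_pos'],o['force'])
im=load('w7')[0]
a=np.radians(69);y=np.array([np.cos(a),np.sin(a),0]);c=np.array([.4931,.2852,.125])
for p in(c+y*.075,c-y*.075,c+y*.01+[0,0,.05],c-y*.01+[0,0,.05],c+y*.098):
  u=px('w7',p);print(u);cv2.circle(im,(int(u[0]),int(u[1])),2,(0,0,255),-1)
cv2.imwrite('pics/w7m.png',im)
E
```

```text
12.675 [0.49432844 0.28508694 0.4459078 ] [-0.05241977 -0.26579254 -0.63244169]
(np.float64(403.01729064275236), np.float64(222.47573703953776))
(np.float64(238.03608426264697), np.float64(222.16487202094322))
(np.float64(333.6675662474171), np.float64(239.98690634305018))
(np.float64(307.5470407672216), np.float64(239.9362466524349))
(np.float64(428.32947955413385), np.float64(222.52343140575832))
```

View pics/w7m.png

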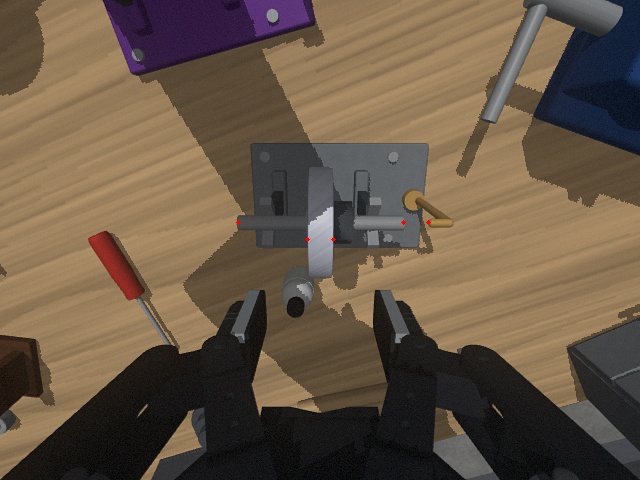

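The projected seat points lie on the shaft ends (238,222) and (404,222), the rim and the pointer tip, so the placement agrees within about 1–2 mm. I'm handing in.

```bash
python3 -c "
from workcell import ctrl;print(ctrl.job_done())"
```

```text
the job is handed in; nothing more can be done
None
```

The flywheel is lying in both Vs of the grey stand, released, with the hexagon nut towards the brass pointer, and I handed the job in at about 12.7 s. I gripped it by the rim, lifted it out of the cradle and lowered it until I felt contact, which came at the height I had worked out. I then opened the fingers and backed straight up.

**Placement:** In the last wrist picture the computed seat points matched the shaft ends, the rim and the pointer tip to about 1–2 mm. The shaft was level and in line with the forks.

**Forces:** Contact force on lowering was small: the reading rose from -6 N, carrying the wheel, to about +6 N, a change of roughly 13 N. It was about zero after release.

**Other items:** The arm did not go near the collar, bottle, screwdriver or pulley. The bottle and screwdriver were in the last picture and looked undisturbed. I took no later picture of the collar or pulley to confirm theirs.

The gripper read 18 mm on the 20 mm rim throughout, but the grip held and did not slip. No check failed.

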